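# Complete the gear-drive kit tray

### The job

Complete the drive kit in the cream divided tray with the washed parts from the black mat, everything lying flat on the floor of its bay: the gear goes, hub up, in the bay between the gear housing and the motor; the bracket stands on its foot in the bay directly on the robot's side of the housing; and the end cover lies spigot up in the bay directly on the robot's side of the motor, with the ball bearing slipped over its spigot and down flat on its shoulder. Leave the housing, the motor and the tin of screws where they stand in the tray, and let go of everything.

Things in the scene. Friction and masses are not known exactly. Their poses are not given: they have to be found in the camera images.
- kit_tray: cream kit tray fixed to the bench, 210 x 330 mm, two rows of three bays. Origin: centre of underside; x away from the robot, y along the rows to its left (turned up to 0.2 rad), z up. Bay floor at z = 4 mm; outer rim 5 mm thick to z = 30, dividers 4 mm thick to z = 18. Bays 98 (x) by 104 mm (y) inside, centres at x = -51 (robot's side) and +51 (far row), y = -108, 0, +108 mm
- housing: aluminium gear housing, an open-topped square box casting with ribs and round corner bosses, 84 x 84 mm, 60 mm high, 0.7 kg, loose. Origin: centre of underside, z up. It stands in one end bay of the tray's far row, the motor in the other end bay
- motor: small grey finned electric motor standing on its square 74 mm flange: barrel 74 mm across, black terminal box on its side reaching 42 mm from the axis, black end cap, shaft stub on top; 86 mm high, 0.8 kg, loose. Origin: centre of underside, z up. It stands in one end bay of the tray's far row, the housing in the other
- screw_tin: round open steel tin of screws, 60 mm across, 26 mm high, loose, 0.25 kg, in the middle bay of the tray's row on the robot's side. Origin: centre of underside, z up
- gear: dark steel spur gear lying flat, hub up: toothed disc 69 mm across, 18 mm thick; bright hub 26 mm across, its top at 38 mm. Loose, 0.35 kg, on the mat (black rubber, 6 mm thick, which also carries a wooden scrub brush and a red rubber bung 30 mm high that are not part of the kit). Origin: centre of underside, z up along the hub
- bracket: aluminium bracket like an upside-down T, on the mat: foot 72 (its x) by 60 mm (its y), 10 mm thick; in the middle an upright plate 12 mm thick (x), 60 mm wide (y), top at 68 mm; on each side of it two struts at y = +-25.5 mm slope from the foot to the plate at about 55 mm high, 44 mm free between them. Loose, 0.3 kg. Origin: centre of the foot's underside, z up
- end_cover: round aluminium end cover on the mat, spigot up: flange 72 mm across, 10 mm thick with four screw holes; on it a shoulder 44 mm across from 10 to 28 mm high; on that a spigot 24 mm across, straight to 35 mm, then tapering to 16 mm across at its top, 40 mm high. Loose, 0.25 kg. Origin: centre of the flange's underside, z up along the spigot
- bearing: steel ball bearing lying flat on the mat: ring 52 mm outside, bore 28 mm, 16 mm high. Loose, 0.13 kg. Origin: centre of underside, z up. On the end cover it rests on the shoulder, its underside 28 mm above the cover's
Mind the look-alikes: they are no part of the job. What is shaped like the end_cover but pink or purple is not meant.

How it is judged:
At the end, for the whole second after the job is handed in: Gear, bracket and cover within 25 mm (tray x and y) of their bays' centres, housing, motor and tin too; all upright within 0.12 rad, undersides under 5 mm above the bay floor; bearing level, within 6 mm of the cover's axis, its underside 24-32 mm above the cover's; moved parts at rest (((x of housing in the frame of kit_tray between 0.026 and 0.076 m and y of housing in the frame of kit_tray between 0.083 and 0.133 m and x of motor in the frame of kit_tray between 0.026 and 0.076 m and y of motor in the frame of kit_tray between -0.133 and -0.083 m and x of bracket in the frame of kit_tray between -0.076 and -0.026 m and y of bracket in the frame of kit_tray between 0.083 and 0.133 m and x of end_cover in the frame of kit_tray between -0.076 and -0.026 m and y of end_cover in the frame of kit_tray between -0.133 and -0.083 m) or (x of housing in the frame of kit_tray between 0.026 and 0.076 m and y of housing in the frame of kit_tray between -0.133 and -0.083 m and x of motor in the frame of kit_tray between 0.026 and 0.076 m and y of motor in the frame of kit_tray between 0.083 and 0.133 m and x of bracket in the frame of kit_tray between -0.076 and -0.026 m and y of bracket in the frame of kit_tray between -0.133 and -0.083 m and x of end_cover in the frame of kit_tray between -0.076 and -0.026 m and y of end_cover in the frame of kit_tray between 0.083 and 0.133 m)) and x of gear in the frame of kit_tray between 0.026 and 0.076 m and y of gear in the frame of kit_tray between -0.025 and 0.025 m and x of screw_tin in the frame of kit_tray between -0.076 and -0.026 m and y of screw_tin in the frame of kit_tray between -0.025 and 0.025 m and z of each of gear, bracket, end_cover, housing, motor, screw_tin in the frame of kit_tray below 0.009 m and angle between each of gear, bracket, end_cover, bearing, housing, motor, screw_tin's own z axis and vertical below 0.12 rad and linear speed of each of gear, bracket, end_cover, bearing below 0.02 m/s and angular speed of each of gear, bracket, end_cover, bearing below 0.2 rad/s and horizontal distance between bearing and end_cover below 0.006 m and z of bearing in the frame of end_cover between 0.024 and 0.032 m); the robot touches nothing.
It fails at once if the housing is shoved more than 25 mm or knocked over (distance of housing from where it was at the start of the episode above 0.025 m or angle between housing's own z axis and vertical above 0.5 rad).
It fails at once if the motor is shoved more than 25 mm or knocked over (distance of motor from where it was at the start of the episode above 0.025 m or angle between motor's own z axis and vertical above 0.5 rad).
It fails at once if the tin of screws is shoved more than 25 mm or knocked over (distance of screw_tin from where it was at the start of the episode above 0.025 m or angle between screw_tin's own z axis and vertical above 0.5 rad).
It also fails if it takes over 112 s, if anything falls off the work surface, if the arm or the gripper's body presses on something with over 40 N, if the wrist force passes 120 N, or if a joint passes its speed limit or range.

### The arm

A 6-joint arm with a two-finger parallel gripper is mounted at the origin on the work surface. World frame = base frame: x ahead of the robot, y to its left, z up, the work surface at z = 0. Lengths are in m, angles in rad, forces in N, time in s.
With the tool pointing down it reaches from about 0.425 to 1.125 m from the base axis. Payload 14.9 kg.
Tool frame: the origin (TCP) lies midway between the tips of the shut fingers; the grasp point (between the pads) lies 19 mm behind it; z points along the fingers, y is the direction in which the jaws open and shut (so a half turn about z gives the same grasp; the last joint's range is limited). The gripper opens to 91 mm and grips with 3 to 60 N. Pads are 32 mm wide; open, the fingers measure 118 mm over their backs; the gripper's body (76 mm by 178 mm) begins 60 mm behind the grasp point.
Start: joints at [1.133, 0.379, 1.734, -0, 1.028, -0.033], TCP at [0.276, 0.643, 0.214] pointing down, gripper open.
Joint ranges: [-2.77, 2.77], [-0.74, 2.19], [0, 2.66], [-1.06, 4.2], [0.31, 2.87], [-3.08, 3.08]. Speed limits (rad/s): [1.89, 1.89, 2.39, 3.14, 3.14, 3.14].

### API

Orientations are given as a 3x3 rotation matrix whose columns are the frame's x, y, z axes.
In Python, from cell import arm gives the robot as it stands. The module is installed in compiled form; this text tells all that it offers. Calls block until the motion is done:
- arm.reach(position, orientation): joint-space move of the TCP to a pose.
- arm.movel(position, rotation=None, v=0.15, threshold=None): straight line of the TCP; rotation=None keeps the orientation; v is the mean speed in m/s. With threshold (N) it stops when the force on the tool has changed by that much, and returns True; else False.
- arm.set_joints(angles): joint-space move.
- arm.command_gripper(opening): finger opening in m; the grip force is fixed at half the most; returns when the fingers have stopped.
- arm.dwell(seconds).
- arm.inverse_kinematics(position, orientation): joint angles nearest the present ones, or None.
- arm.get_image(name): name is "scene" or "top" or "wrist"; returns (picture, depth): 384x512x3 uint8, red, green, blue; 384x512 float32, m along the optical axis (not along the pixel's ray), 0 where there is no reading.
- arm.camera_params(name): a dict with "camera_matrix" (3x3 intrinsics, pixels), "dist_coeffs" ([k1, k2, p1, p2, k3] as OpenCV has them; the pictures are not rectified), "R" (3x3) and "t" (3): a world point X has camera coordinates R X + t. Camera axes: x right, y down, z forward; pixel columns grow to the right and rows downward; lengths in m; the calibration is good to about 2 mm. A picture is of the moment at which its call begins: read the wrist's pose just before it. camera_params takes no time and is no camera call; for the wrist camera it gives the pose at the moment of the call.
A pose or a line that the arm cannot do raises arm.Unreachable and nothing moves.
- arm.job_done(): hands the job in, once; it reports no verdict.
Trained networks look in the newest picture that a camera, given by its name, has taken for a name from the list of things; names that differ only in an ending like _2 or _b are one class to them, and where a whole thing is asked for, a point or a joint stands for the part that bears it (a point fixed in the world has none). Each returns a list of dicts, best first, with "conf" (0 to 1); they miss things now and then, are a little off and sometimes report something else, mostly with a low value. They report only what shows in the picture. A call takes as long as a camera call. They do not tell look-alikes from the thing itself.
- arm.spot_in(camera, name): "at" ([column, row] in pixels, amid what is visible of it).
Readings, each from a call of its own:
- arm.get_time(): time.
- arm.get_qpos(): joint angles.
- arm.get_joint_vel(): joint speeds.
- arm.get_tau(): joint torques, N m.
- arm.get_eef_pos(): TCP position.
- arm.get_ee_rot(): TCP orientation.
- arm.get_contact_force(): force on the tool from outside, world axes, zero at the start.
- arm.get_moment(): the same for the moment, N m.
- arm.get_gripper_width(): finger opening in m.
Only numpy, scipy, OpenCV 4.12 (cv2) and the standard library are available. Lean on these libraries where they do the work, as an engineer would, in place of code of your own. Each camera call takes 0.05 s, during which the arm holds its last target.

## Working session

There is one attempt and no reset: what is moved stays moved. The work goes in short steps, each a Python script; the robot and the scene stay as the last script left them, time stands still between calls to the robot, and variables do not carry over. Pictures are saved under pics/ and viewed, and the job is handed in when it is done.

```bash
mkdir -p pics
python3 - <<'E'
from cell import arm
import cv2, numpy as np
for n in ["scene","top","wrist"]:
    im,d=arm.get_image(n); p=arm.camera_params(n)
    cv2.imwrite(f"pics/{n}0.png",im[:,:,::-1]); np.savez(f"pics/{n}0.npz",im=im,d=d,**{k:np.array(v) for k,v in p.items()})
    print(n,p)
    if n!="wrist":
      for k in ["kit_tray","housing","motor","screw_tin","gear","bracket","end_cover","bearing"]:
        print(k,[(np.round(x["at"]).tolist(),round(x["conf"],2)) for x in arm.spot_in(n,k)])
print(arm.get_time())
E
```

```text
scene {'camera_matrix': array([[483.98078089,   0.        , 251.06714247],
       [  0.        , 483.98078089, 198.23077   ],
       [  0.        ,   0.        ,   1.        ]]), 'dist_coeffs': array([-0.10138153,  0.        ,  0.        ,  0.        ,  0.        ]), 'R': array([[ 0.56380783,  0.82588538, -0.00583631],
       [ 0.5991695 , -0.41387868, -0.68534688],
       [-0.56843349,  0.382907  , -0.72819337]]), 't': array([-0.30791385, -0.22046118,  1.40206889])}
kit_tray [([167.0, 284.0], 0.71), ([336.0, 218.0], 0.26)]
housing [([222.0, 252.0], 0.76), ([136.0, 324.0], 0.59)]
motor [([136.0, 322.0], 0.6)]
screw_tin [([153.0, 260.0], 0.64)]
gear [([367.0, 202.0], 0.88)]
bracket [([272.0, 204.0], 0.7)]
end_cover [([335.0, 174.0], 0.89), ([300.0, 142.0], 0.6), ([367.0, 157.0], 0.6), ([368.0, 199.0], 0.41)]
bearing [([335.0, 226.0], 0.66)]
top {'camera_matrix': array([[354.68613801,   0.        , 254.58538218],
       [  0.        , 354.68613801, 193.09624934],
       [  0.        ,   0.        ,   1.        ]]), 'dist_coeffs': array([-0.01169366,  0.        ,  0.        ,  0.       
[... 362 characters left out ...]
44.0, 136.0], 0.91)]
bracket [([232.0, 184.0], 0.85)]
end_cover [([148.0, 185.0], 0.83), ([141.0, 256.0], 0.59), ([91.0, 193.0], 0.59)]
bearing [([193.0, 131.0], 0.69), ([144.0, 185.0], 0.57)]
wrist {'camera_matrix': array([[317.70256205,   0.        , 250.49344331],
       [  0.        , 317.70256205, 193.18326507],
       [  0.        ,   0.        ,   1.        ]]), 'dist_coeffs': array([-0.0204528,  0.       ,  0.       ,  0.       ,  0.       ]), 'R': array([[ 3.92706993e-01,  9.19663633e-01, -1.39805098e-04],
       [ 8.85658470e-01, -3.78145431e-01,  2.69471906e-01],
       [ 2.47770646e-01, -1.05947322e-01, -9.63008241e-01]]), 't': array([-0.69962379, -0.03145959,  0.3916371 ])}
0.95
```

View pics/scene0.png

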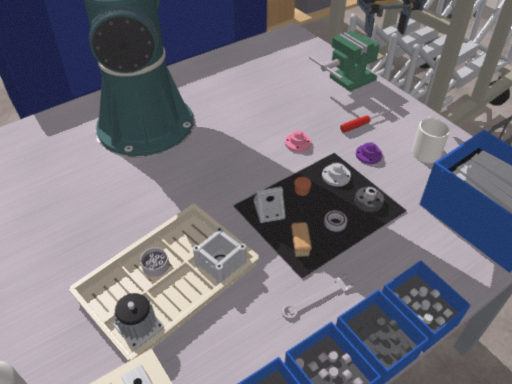

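View pics/top0.png

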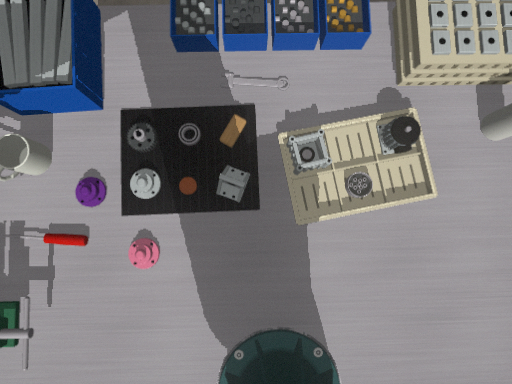

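View pics/wrist0.png

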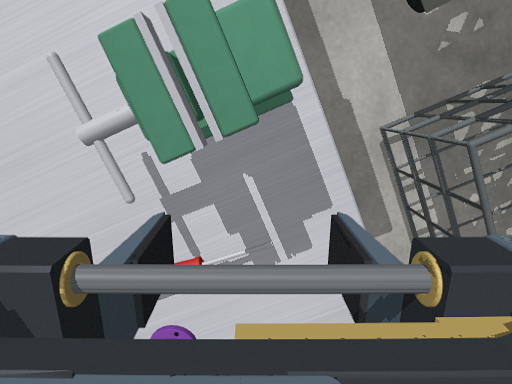

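Top view: housing at (305,153), motor (399,133), tin (357,184). On the mat: gear (143,136), silver cover (146,184), bearing (190,133), bracket (233,184). Pink and purple are look-alikes. Next I'll do the metric reconstruction.

```bash
cat > h.py <<'E'
import numpy as np, cv2
def world(d,p):
    K=p['camera_matrix'];h,w=d.shape
    u,v=np.meshgrid(np.arange(w),np.arange(h))
    n=cv2.undistortPoints(np.stack([u,v],-1).reshape(-1,1,2).astype(float),K,p['dist_coeffs']).reshape(h,w,2)
    X=np.dstack([n*d[...,None],d])
    W=(X-np.array(p['t']))@np.array(p['R'])
    W[d==0]=np.nan
    return W
E
python3 - <<'E'
import numpy as np,cv2
from h import *
z=np.load('pics/top0.npz');W=world(z['d'],z)
np.set_printoptions(precision=4,suppress=True)
for n,(u,v) in dict(gear=(143,136),cover=(146,184),bearing=(190,125),bracket=(233,184),mat=(165,160),bung=(188,186),brush=(233,130),housing=(305,130),motor=(405,130),tin=(357,184),table=(270,200),bayfloor=(345,148)).items(): print(n,W[v,u])
im=z['im'];a=cv2.resize(im[90:230,110:270],None,fx=5,fy=4.2)
a=cv2.resize(im[90:225,110:270],(800,675))[:600]
cv2.imwrite('pics/t1.png',a[:,:,::-1])
# height map of tray region, 1mm grid x .4-.. 
Z=W[...,2]
hm=np.clip((Z+0.005)/0.1*255,0,255); hm[np.isnan(hm)]=0
c=cv2.resize(hm[90:225,110:450].astype(np.uint8),(800,318),interpolation=cv2.INTER_NEAREST)
cv2.imwrite('pics/t2.png',cv2.applyColorMap(c,cv2.COLORMAP_JET))
# rim fit
m=(Z>0.024)&(Z<0.036)&(W[...,1]<-0.02)&(W[...,1]>-0.5)&(W[...,0]>.4)&(W[...,0]<.8)
pts=W[m][:,:2]; print(len(pts)); r=cv2.minAreaRect(pts.astype(np.float32)*1000);print(r)
m=(Z>0.02)&(Z<0.04)
print(np.nanmin(Z),np.nanmedian(Z))
E
```

```text
gear [0.5948 0.3021 0.0417]
cover [0.4828 0.2953 0.0386]
bearing [0.6249 0.1965 0.0208]
bracket [0.4749 0.0939 0.0685]
mat [0.5441 0.2594 0.0065]
bung [0.4762 0.1991 0.0374]
brush [0.605  0.093  0.0413]
housing [ 0.6061 -0.0778  0.0259]
motor [ 0.5867 -0.2926  0.082 ]
tin [ 0.4743 -0.1969  0.0225]
table [ 0.4426  0.0086 -0.0016]
bayfloor [ 0.5655 -0.1777  0.0037]
2236
((602.22021484375, -264.9051208496094), (362.8785705566406, 504.0619201660156), 9.9970703125)
-0.7607744244446625 0.00023810193096481577
```

View pics/t1.png

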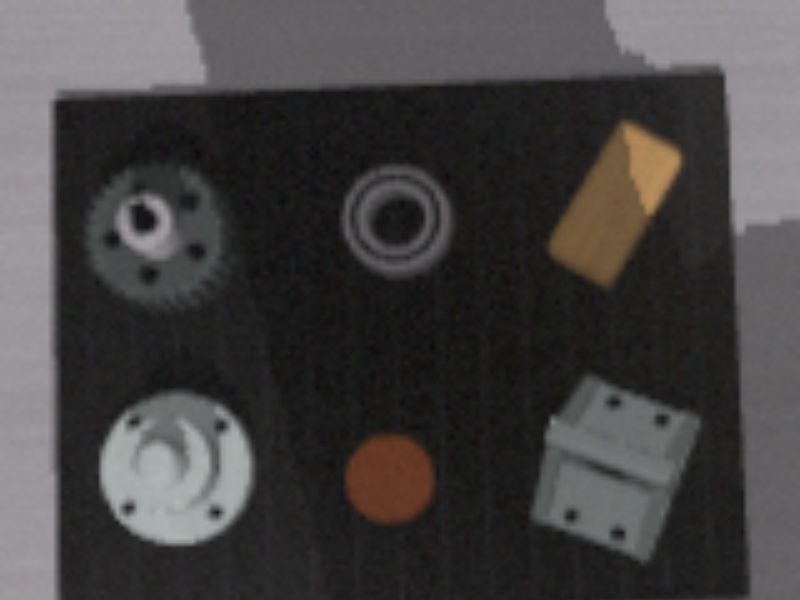

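View pics/t2.png

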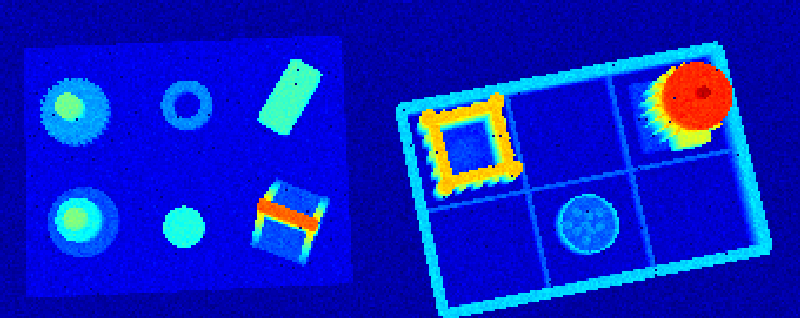

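```bash
cat > fit.py <<'E'
import numpy as np,cv2,sys
from h import *
from scipy.optimize import least_squares
np.set_printoptions(precision=4,suppress=True)
z=np.load('pics/top0.npz');W=world(z['d'],z);Z=W[...,2];P=W[...,:2]
def near(c,r): return np.hypot(P[...,0]-c[0],P[...,1]-c[1])<r
def circ(c,r,lo,hi):
    m=near(c,r)&(Z>lo)&(Z<hi); (x,y),R=cv2.minEnclosingCircle((P[m]*1000).astype(np.float32)); return np.array([x,y])/1000,R,P[m].mean(0),np.median(Z[m]),m.sum()
for n,c,r,lo,hi in [('gear disc',(.595,.302),.045,.018,.028),('gear hub',(.595,.302),.045,.039,.05),('cover flange',(.483,.295),.05,.013,.02),('cover shoulder',(.483,.295),.05,.03,.0375),('cover spig',(.483,.295),.05,.042,.05),('bearing',(.61,.197),.04,.017,.027),('tin',(.474,-.197),.045,.02,.035)]:
    print(n,*circ(c,r,lo,hi))
m=near((.478,.095),.06)&(Z>.069)
print('plate',m.sum(),cv2.minAreaRect((P[m]*1000).astype(np.float32)),np.median(Z[m]))
m=near((.478,.095),.06)&(Z>.011)
r=cv2.minAreaRect((P[m]*1000).astype(np.float32));print('bracket',r)
m=((Z>.025)&(Z<.035)).astype(np.uint8)
n,l,s,c=cv2.connectedComponentsWithStats(m)
for i in range(1,n):
    if s[i,4]>300: print(s[i],cv2.minAreaRect((P[l==i]*1000).astype(np.float32)))
m=near((.59,-.09),.08)&(Z>.054)&(Z<.075);print('housing',cv2.minAreaRect((P[m]*1000).astype(np.float32)))
m=near((.59,-.29),.08)&(Z>.07);print('motor',m.sum(),P[m].mean(0))
E
python3 fit.py
```

```text
gear disc [0.5988 0.3126] 34.68650817871094 [0.5976 0.3109] 0.02326704077050314 507
gear hub [0.5986 0.3128] 12.914779663085938 [0.5987 0.3125] 0.04312419907566778 99
cover flange [0.4875 0.3057] 36.09755325317383 [0.4851 0.3025] 0.015433631045332217 382
cover shoulder [0.4874 0.3058] 22.13337516784668 [0.4868 0.3042] 0.032828401405600685 191
cover spig [0.487  0.3055] 11.348008155822754 [0.4869 0.305 ] 0.04447204946015376 64
bearing [0.6036 0.1999] 25.831802368164062 [0.6036 0.1995] 0.02112739130265658 257
tin [ 0.4724 -0.2011] 30.263229370117188 [ 0.4727 -0.2009] 0.023458173841238425 226
plate 147 ((482.6798095703125, 96.72049713134766), (58.70936965942383, 12.318398475646973), 67.75865936279297) 0.07265677066140798
bracket ((482.533447265625, 96.57853698730469), (59.3116340637207, 73.453857421875), 67.9996337890625)
[174   0  40  35 641] ((891.043212890625, 184.567138671875), (94.8011474609375, 90.6644058227539), 89.41089630126953)
[224   0  42  34 634] ((889.6061401367188, 61.073211669921875), (99.58709716796875, 86.72663879394531), 89.95606231689453)
[275   0  40  33 644] ((890.4542846679688, -61.41693115234375), (86.75537109375, 96.42738342285156), 0.10812605172395706)
[326   0  39  33 609] ((888.1701049804688, -185.01918029785156), (83.39981079101562, 90.30345916748047), 0.11886720359325409)
[ 278  107  160  119 2115] ((519.2308959960938, -198.61328125), (222.53240966796875, 344.7621765136719), 10.073660850524902)
housing ((550.040771484375, -81.03543090820312), (82.73046875, 81.91678619384766), 13.1405611038208)
motor 679 [ 0.5871 -0.2956]
```

```bash
cat >> fit.py <<'E'
print('----')
from scipy.optimize import minimize
m=((Z>.026)&(Z<.034)).astype(np.uint8);n,l,s,c=cv2.connectedComponentsWithStats(m)
i=[i for i in range(1,n) if s[i,0]==278 or (s[i,4]>1200 and s[i,0]>250)][0]
Q=P[l==i]; D=P[(Z>.012)&(Z<.022)&near((.52,-.2),.17)]
def tf(q,p): 
    c,s_=np.cos(p[2]),np.sin(p[2]); d=q-p[:2]; return np.stack([d[:,0]*c+d[:,1]*s_,-d[:,0]*s_+d[:,1]*c],1)
def cost(p):
    a=tf(Q,p); r=np.minimum(abs(abs(a[:,0])-.1025),abs(abs(a[:,1])-.1625))
    b=tf(D,p); rd=np.minimum(abs(b[:,0]),abs(abs(b[:,1])-.054))
    return np.minimum(r,.008).sum()+np.minimum(rd,.008).sum()
best=min((minimize(cost,[.519+dx,-.1986+dy,.175],method='Nelder-Mead') for dx in(-.005,0,.005) for dy in (-.005,0,.005)),key=lambda r:r.fun)
print(best.x,best.fun/(len(Q)+len(D)),len(Q),len(D))
a=tf(Q,best.x);print(np.percentile(a,[1,3,97,99],axis=0))
for n,q in dict(housing=(.550,-.081),tin=(.4725,-.201)).items(): print(n,tf(np.array([q]),best.x))
p=best.x;c,s_=np.cos(p[2]),np.sin(p[2]);R=np.array([[c,-s_],[s_,c]])
for n,q in dict(gear=(.051,0),bracket=(-.051,.108),cover=(-.051,-.108)).items(): print(n,p[:2]+R@np.array(q))
E
python3 fit.py | sed -n '/----/,$p'
```

```text
----
[ 0.5186 -0.1972  0.1767] 0.005574292777033802 198 1549
[[0.3478 0.0219]
 [0.3499 0.0235]
 [0.4294 0.0948]
 [0.4322 0.0976]]
housing [[0.0514 0.1088]]
tin [[-0.046   0.0043]]
gear [ 0.5688 -0.1882]
bracket [ 0.4494 -0.0998]
cover [ 0.4873 -0.3124]
```

```bash
sed -i 's/^i=\[i for.*$/i=1+int(np.argmax(s[1:,4])); print(s[i])/' fit.py
python3 fit.py | sed -n '/----/,$p'
cat > m.py <<'E'
from cell import arm
import numpy as np
from h import *
np.set_printoptions(precision=4,suppress=True)
def rot(th):  # jaw (tool y) direction at world yaw th, z down
    y=np.array([np.cos(th),np.sin(th),0]);z=np.array([0,0,-1.]);return np.stack([np.cross(y,z),y,z],1)
def ikok(p,th): return arm.inverse_kinematics(list(p),rot(th))
E
python3 - <<'E'
from m import *
print(arm.get_ee_rot())
for p in [(.599,.3125),(.487,.3056),(.6036,.1998),(.4826,.0967),(.569,-.188),(.449,-.0998),(.487,-.312)]:
  for z in (.05,.2):
    print(p,z,[(d,None if (q:=ikok((*p,z),np.radians(d))) is None else round(q[5],2)) for d in (-90,-67,-22,0,22,68,90,100,112,158,180,-158)])
E
```

```text
----
[ 278  107  160  119 2053]
[ 0.5184 -0.197   0.1773] 0.004296196396119112 2053 1549
[[-0.1104 -0.1719]
 [-0.1097 -0.1705]
 [ 0.1103  0.1691]
 [ 0.1111  0.1701]]
housing [[0.0516 0.1086]]
tin [[-0.0459  0.0042]]
gear [ 0.5686 -0.188 ]
bracket [ 0.4491 -0.0997]
cover [ 0.4872 -0.3123]
[[-0.9192  0.3939  0.    ]
 [ 0.3939  0.9192  0.    ]
 [-0.      0.     -1.    ]]
(0.599, 0.3125) 0.05 [(-90, np.float64(2.02)), (-67, np.float64(1.62)), (-22, np.float64(0.83)), (0, np.float64(0.45)), (22, np.float64(0.06)), (68, np.float64(-0.74)), (90, np.float64(-1.12)), (100, np.float64(-1.3)), (112, np.float64(-1.51)), (158, np.float64(-2.31)), (180, np.float64(-2.7)), (-158, None)]
(0.599, 0.3125) 0.2 [(-90, np.float64(2.02)), (-67, np.float64(1.62)), (-22, np.float64(0.83)), (0, np.float64(0.45)), (22, np.float64(0.06)), (68, np.float64(-0.74)), (90, np.float64(-1.12)), (100, np.float64(-1.3)), (112, np.float64(-1.51)), (158, np.float64(-2.31)), (180, np.float64(-2.7)), (-158, None)]
(0.487, 0.3056) 0.05 [(-90, np.float64(2.09)), (-67, np.float64(1.69)), (-22, np.float64(0.9)), (0, np.float64
[... 3045 characters left out ...]
), (180, np.float64(2.87)), (-158, np.float64(2.49))]
(0.487, -0.312) 0.05 [(-90, np.float64(0.96)), (-67, np.float64(0.56)), (-22, np.float64(-0.23)), (0, np.float64(-0.61)), (22, np.float64(-0.99)), (68, np.float64(-1.8)), (90, np.float64(-2.18)), (100, np.float64(-2.36)), (112, np.float64(-2.56)), (158, np.float64(2.92)), (180, np.float64(2.53)), (-158, np.float64(2.15))]
(0.487, -0.312) 0.2 [(-90, np.float64(0.96)), (-67, np.float64(0.56)), (-22, np.float64(-0.23)), (0, np.float64(-0.61)), (22, np.float64(-0.99)), (68, np.float64(-1.8)), (90, np.float64(-2.18)), (100, np.float64(-2.36)), (112, np.float64(-2.56)), (158, np.float64(2.92)), (180, np.float64(2.53)), (-158, np.float64(2.15))]
```

```bash
cat >> m.py <<'E'
def pick(xy,yaw,ztip,pre,hi=.2,vd=.12):
    R=rot(yaw); arm.reach([*xy,hi],R); arm.command_gripper(pre)
    arm.movel([*xy,ztip+.03],R,v=.25)
    hit=arm.movel([*xy,ztip],R,v=.06,threshold=8)
    zg=arm.get_eef_pos()[2]; 
    if hit: print('hit going down at',zg)
    arm.command_gripper(0.0); w=arm.get_gripper_width()
    arm.movel([*xy,hi],R,v=.25); w2=arm.get_gripper_width()
    print('picked',w,w2,'z',zg,'F',arm.get_contact_force(),'t',arm.get_time()); return zg
def place(xy,yaw,ztip,rel,hi=.2,over=.004,rehi=None):
    R=rot(yaw); arm.reach([*xy,hi],R)
    arm.movel([*xy,ztip+.012],R,v=.2)
    hit=arm.movel([*xy,ztip-over],R,v=.03,threshold=6)
    print('touch',hit,arm.get_eef_pos(),'nominal',ztip,'F',arm.get_contact_force())
    arm.command_gripper(rel)
    arm.movel([*xy,hi],R,v=.2); print('t',arm.get_time())
def snap(n,tag):
    import cv2
    p=arm.camera_params(n);im,d=arm.get_image(n);cv2.imwrite(f'pics/{tag}.png',im[:,:,::-1]);np.savez(f'pics/{tag}.npz',im=im,d=d,**{k:np.array(v) for k,v in p.items()})
E
python3 - <<'E'
from m import *
pick((.487,.3056),np.radians(10.16),.006+.012,.06)
snap('wrist','w1'); snap('scene','s1')
E
```

```text
picked 0.04317235395919989 0.043061568798311585 z 0.01785800574066281 F [-0.1544  0.7815 -1.8885] t 5.7583
```

```bash
python3 -c "
import cv2,numpy as np
a=cv2.imread('pics/w1.png');b=cv2.imread('pics/s1.png');cv2.imwrite('pics/c1.png',cv2.resize(np.hstack([a,b]),(800,300)))"
```

```text
(no output)
```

View pics/c1.png

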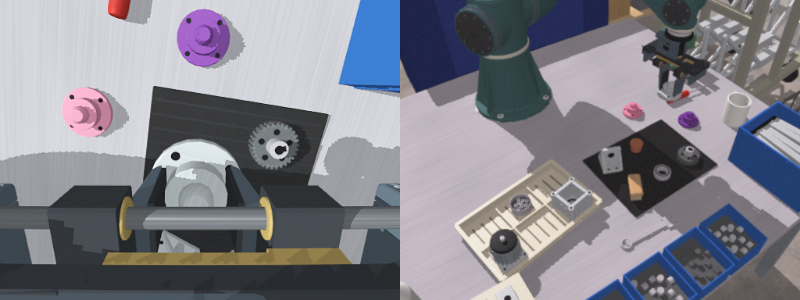

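The cover is gripped by its shoulder: it shows between the fingers at about (195,185) in the left half, and its weight registers. Placing it next, then the gear and the bracket.

Run:
```python
from m import *
a=np.radians(10.16)
place((.4872,-.3123),a,.004+.0119,.056)
pick((.5987,.3127),a,.006+.021,.05)
place((.5686,-.188),a,.004+.021,.045)
snap('top','t3')
```

```text
touch True [ 0.4875 -0.3125  0.0154] nominal 0.0159 F [ 1.0044 -1.6283  0.9244]
t 11.0167
picked 0.024980585599833953 0.025089992394609024 z 0.0268470491692226 F [ 0.2105  0.1465 -3.5196] t 16.3333
touch True [ 0.5689 -0.1882  0.0245] nominal 0.025 F [ 1.1087 -1.1251  0.6518]
t 21.1083
```

View pics/t3.png

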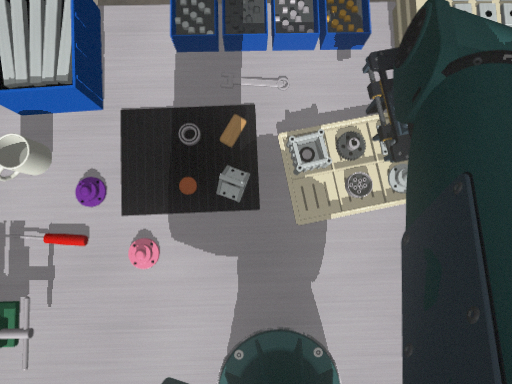

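The gear is in its bay at (352,143) and the cover in its bay at (400,178). Next is the bracket.

```bash
python3 - <<'E'
from m import *
a=np.radians(10.16)
pick((.4826,.0967),np.radians(-22.2),.006+.036,.05)
place((.4491,-.0997),a,.004+.036,.03)
R=rot(a); arm.reach([.6036,.1998,.2],R)
snap('top','t4'); snap('wrist','w4')
E
sed -i 's#pics/top0.npz#pics/"+(sys.argv[1] if len(sys.argv)>1 else "top0")+".npz#; s#np.load(.pics#np.load("pics#; s#npz.)#npz")#' fit.py; head -5 fit.py|tail -1
python3 - <<'E'
import numpy as np,cv2
from h import *
np.set_printoptions(precision=4,suppress=True)
z=np.load('pics/t4.npz');W=world(z['d'],z);Z=W[...,2];P=W[...,:2]
def c(n,q,r,lo,hi):
    m=(np.hypot(P[...,0]-q[0],P[...,1]-q[1])<r)&(Z>lo)&(Z<hi)
    if m.sum()>5:print(n,m.sum(),cv2.minEnclosingCircle((P[m]*1000).astype(np.float32)),np.median(Z[m]))
c('flange',(.4875,-.3125),.045,.011,.018);c('shoulder',(.4875,-.3125),.035,.028,.036);c('spig',(.4875,-.3125),.03,.04,.05)
c('bearing',(.6036,.1998),.04,.017,.027);c('hub',(.569,-.188),.04,.038,.05);c('disc',(.569,-.188),.04,.018,.027);c('tin',(.4725,-.201),.04,.02,.035)
m=(np.hypot(P[...,0]-.449,P[...,1]+.1)<.05)&(Z>.066);print(cv2.minAreaRect((P[m]*1000).astype(np.float32)),np.median(Z[m]))
E
python3 -c "
import cv2,numpy as np
a=cv2.imread('pics/w4.png');b=cv2.imread('pics/t4.png');cv2.imwrite('pics/c4.png',cv2.resize(np.hstack([a,b]),(800,300)))"
```

```text
picked 0.011746831973074662 0.0112898103186041 z 0.041848854915692985 F [-0.0884  1.2573 -3.5157] t 25.3667
touch True [ 0.4494 -0.0998  0.0394] nominal 0.039999999999999994 F [ 0.1425 -0.3864 -3.0975]
t 29.075
z=np.load("pics/"+(sys.argv[1] if len(sys.argv)>1 else "top0")+".npz");W=world(z['d'],z);Z=W[...,2];P=W[...,:2]
flange 355 ((486.6434020996094, -312.8121337890625), 36.24618911743164) 0.013120222537973453
shoulder 182 ((485.9881896972656, -312.3977966308594), 23.05859375) 0.0309834364152625
spig 56 ((486.8450622558594, -312.3645324707031), 10.930633544921875) 0.04262140010568981
hub 93 ((568.4390869140625, -188.41392517089844), 12.552903175354004) 0.0411907473659875
disc 477 ((568.4441528320312, -188.24325561523438), 34.79069137573242) 0.02107793967888522
tin 222 ((472.76983642578125, -201.1702117919922), 30.34132194519043) 0.023687792740321095
((448.6696472167969, -98.90062713623047), (11.950578689575195, 60.237464904785156), 10.043021202087402) 0.07053770427148655
```

View pics/c4.png

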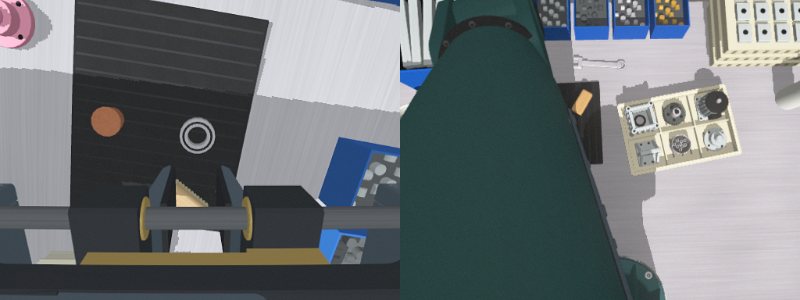

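All three are placed within about 1 mm of their bay centres. Now the bearing.

```bash
python3 - <<'E'
from m import *
a=np.radians(10.16); R=rot(a)
zg=pick((.6036,.1998),a,.0085,.07)
off=zg-.006
x,y=.4869,-.3124
arm.reach([x,y,.2],R); arm.movel([x,y,.032+off+.02],R,v=.2)
snap('wrist','w5'); snap('scene','s5')
hit=arm.movel([x,y,.032+off-.003],R,v=.025,threshold=5)
print(hit,arm.get_eef_pos(),'nom',.032+off,arm.get_contact_force(),arm.get_gripper_width(),arm.get_time())
snap('wrist','w6')
E
python3 -c "
import cv2,numpy as np
a=cv2.imread('pics/w5.png');b=cv2.imread('pics/w6.png');cv2.imwrite('pics/c5.png',cv2.resize(np.hstack([a,b]),(800,300)))"
```

```text
picked 0.05081546706834549 0.051313912092347924 z 0.008339125788265345 F [-0.8009  0.1496 -1.09  ] t 34.2583
True [ 0.4867 -0.3123  0.0348] nom 0.03433912578826535 [-0.7686 -0.3908  5.0726] 0.051001204577573504 37.8667
```

View pics/c5.png

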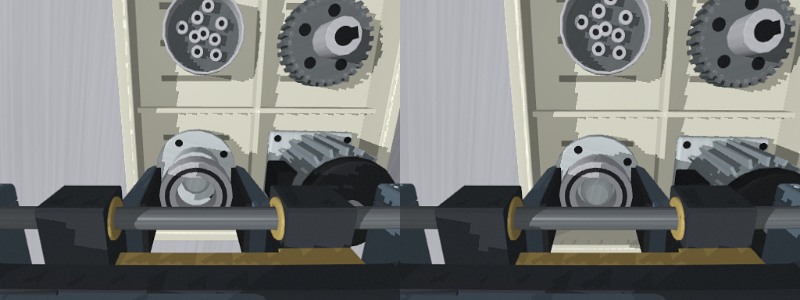

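Contact came at 34.8 mm against a nominal 34.3, so the bearing is seated on the shoulder. In the right half the spigot shows inside the bore at (598,190). Releasing and checking.

Run:
```python
from m import *
import cv2
a=np.radians(10.16); R=rot(a)
arm.command_gripper(.062); x,y,_=arm.get_eef_pos()
arm.movel([x,y,.2],R,v=.15); arm.reach([.5,.35,.25],R); arm.dwell(.5)
snap('top','t7'); snap('scene','s7')
z=np.load('pics/t7.npz');W=world(z['d'],z);Z=W[...,2];P=W[...,:2]
def c(n,q,r,lo,hi):
    m=(np.hypot(P[...,0]-q[0],P[...,1]-q[1])<r)&(Z>lo)&(Z<hi)
    A=np.c_[P[m],np.ones(m.sum())]; s=np.linalg.lstsq(A,Z[m],rcond=None)[0][:2]
    if m.sum()>5:print(n,m.sum(),cv2.minEnclosingCircle((P[m]*1000).astype(np.float32)),np.median(Z[m]),'slope',s)
c('flange',(.4875,-.3125),.045,.011,.018);c('bearing',(.4875,-.3125),.035,.044,.053)
c('hub',(.569,-.188),.04,.038,.05);c('disc',(.569,-.188),.04,.018,.027);c('tin',(.4725,-.201),.04,.02,.035)
m=(np.hypot(P[...,0]-.449,P[...,1]+.1)<.05)&(Z>.066);print('br',cv2.minAreaRect((P[m]*1000).astype(np.float32)),np.median(Z[m]))
m=(np.hypot(P[...,0]-.55,P[...,1]+.081)<.08)&(Z>.054)&(Z<.0665);print('housing',cv2.minAreaRect((P[m]*1000).astype(np.float32)))
m=(np.hypot(P[...,0]-.59,P[...,1]+.29)<.08)&(Z>.07);print('motor',m.sum(),P[m].mean(0))
print(arm.get_time(),arm.get_gripper_width())
b=z['im'][90:240,260:460,::-1];cv2.imwrite('pics/c7.png',np.hstack([cv2.resize(b,(480,360),interpolation=3),cv2.resize(cv2.imread('pics/s7.png')[190:370,60:270],(320,360))]))
```

```text
flange 255 ((486.9281005859375, -312.2305908203125), 35.988433837890625) 0.013027396373199407 slope [-0.0029  0.0149]
bearing 275 ((486.5882263183594, -312.7629089355469), 26.151437759399414) 0.046758974011371225 slope [-0.0001 -0.0095]
hub 91 ((568.4574584960938, -188.7440185546875), 12.401763916015625) 0.04130777920982278 slope [ 0.034  -0.0201]
disc 477 ((568.2055053710938, -188.42721557617188), 34.84165954589844) 0.021008647878322073 slope [-0.0011 -0.0002]
tin 228 ((472.56805419921875, -201.44805908203125), 30.38475799560547) 0.02331444531232557 slope [-0.0094  0.0084]
br ((448.6922302246094, -99.41877746582031), (11.838619232177734, 59.596256256103516), 10.106204986572266) 0.07064362919530258
housing ((549.6870727539062, -81.38549041748047), (83.02194213867188, 82.8355941772461), 12.604432106018066)
motor 675 [ 0.5872 -0.2957]
42.525 0.062033019353139644
```

View pics/c7.png

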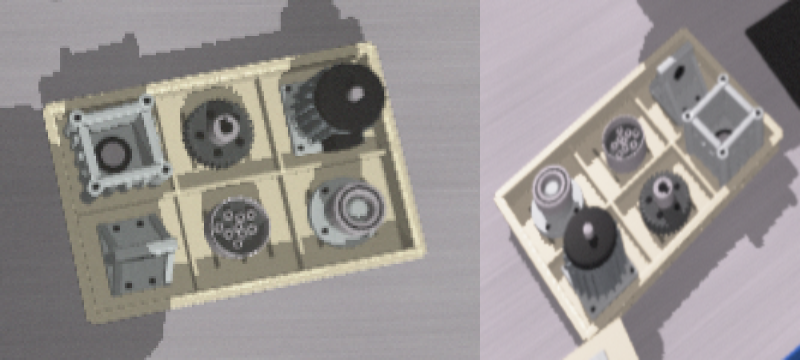

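The kit is complete. The gear is at (218,133), the bracket at (138,258) and the cover with its bearing at (345,212). The housing, motor and tin have not moved.

```bash
python3 -c "
from cell import arm
arm.job_done()"
```

```text
the job is handed in; nothing more can be done
```

The drive kit is complete and I handed the job in at about 42.5 s, well under the 112 s limit. `job_done` gives no verdict, so what follows rests on my own last camera checks.

- **Placing:** I put the end cover, gear and bracket into their bays, then slipped the bearing over the cover's spigot. The gripper let go of everything and moved clear.
- **Positions:** The gear, bracket and cover measured within about 1 mm of their bay centres. Their top faces were at heights that mean they lie on the bay floor.
- **Bearing:** It measured level and about 0.6 mm off the cover's axis. Its top was at 46.8 mm, against roughly 48 mm nominal, so its underside is about 27–28 mm above the cover's, within the 24–32 mm allowed.
- **Left in place:** The housing, motor and tin measured within about 0.5 mm of where they started.
- **One disagreement:** The tray rim measured about 10 mm larger than its nominal size in the depth image. The rim was symmetric about the centre I used, and the dividers and the housing's position agreed with that centre. No other check failed.

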